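Draw back the sprung centre of the bench centres and hold it at its mark

TASK

The pump plunger lying by the bench centres is to be set between them for a run-out check, so open them for it: throw the lock lever on the tailstock up and over to free the sprung quill, then draw the quill back by its knob, against the spring, until the ring groove on its rod has just come out of the tailstock's rear face, and no further. Finish holding it there: the program ends with the fingers still gripping the knob and the quill standing still at the mark, the lever still thrown over. Leave the plunger, the spanner and the oil can where they are.

Things in the scene. Friction and masses are not known exactly. Their poses are not given: they have to be found in the camera images.
- bench_centres: run-out fixture of grey castings and bright steel, fixed, base 92 mm wide. Origin on the bench under the lever's pivot. Its y axis runs along the line of centres, 85 mm above the bench: draw knob nearest the robot, at -y; then the sprung tailstock (64 mm wide at its foot, 42 mm at its barrel) with the lever; at +y the plain head, beside it a dial indicator 170 mm high. The lever lies out to -x; z up
- lever_pivot (a point): hinge pin of the lock lever, on top of the tailstock, 109 mm above the bench; the hinge axis is the fixture's y axis; the two cheeks that carry it reach 15 mm from the pin. Left of the work, part of the room, stands an injector holder that an arm can run into: level plate 0.2 m up from 0.19 m ahead of the robot's axis and 0.05 m left, T-screw to 0.52 m, column to 0.60 m up
- lever_grip (a point): middle of the black round grip of the lock lever, 58 mm from the hinge pin; the grip is 15 to 16 mm thick and runs from 36 to 77 mm from the pin; it moves with the lever
- lock_lever (a joint): angle of the lock lever, rad: 0 = lying level, sticking out sideways from the tailstock to the fixture's -x (locked: a cam nose stands behind a collar of the quill); it grows as the grip is lifted up and over towards +x, 1.57 = upright, 1.9 = its stop. The quill comes free near 0.9; thrown over means upright or beyond. Light friction (about 1 N at the grip) keeps it where it is left
- knob_waist (a point): middle of the waist of the dark draw knob behind the tailstock, on the line of centres; the waist is 18 mm thick and 30 mm long, between a 28 mm shoulder (tailstock side) and a 37 mm flange (outer end); it moves with the quill. Drawing back moves it along the fixture's -y
- rear_face (a point): centre of the rear face of the tailstock (outer face of its bright gland), on the line of centres; the knob waist's middle is 32 mm from it when the quill is home, 67 mm when it is at the mark
- draw_quill (a joint): how far the sprung quill is drawn back, m: 0 = home; the 3 mm wide dark ring groove of its 12 mm bright rod begins to show behind the rear face at 0.031, and has just come fully out at 0.034; target 0.035; hard stop at 0.050. The spring pulls it home with 5 N at 0, 14 N at the mark, plus about 1 N of friction
- plunger_mid (a point): middle of the pump plunger, a bright stepped rod 68 mm long and 16 mm thick lying on the bench beside the fixture, on its +x side; leave it there
- spanner_mid (a point): middle of a combination spanner 155 x 19 x 8 mm lying beside the fixture, beyond the plunger; leave it there
- oil_can_mid (a point): a point on the axis of the oil can, 40 mm above the bench: a 65 mm thick can with a thin bent spout, 171 mm high, standing behind the plain head; leave it there

How it is judged:
By the outcome, as a careful person would: the job done as asked, in the order asked, and still so for the second after the job is handed in, while the arm keeps its last pose, push and grip.
It also fails if it takes over 64 s, if anything falls off the work surface, if the arm or the gripper's body presses on something with over 40 N, if the wrist force passes 120 N, or if a joint passes its speed limit or range.

ROBOT

A 6-joint arm with a two-finger parallel gripper is mounted at the origin on a cart in front of the work surface, level with it; the furniture and walls round the work are solid. World frame = base frame: x ahead of the robot, y to its left, z up, the work surface at z = 0. Lengths are in m, angles in rad, forces in N, time in s.
With the tool pointing down it reaches from about 0.35 to 0.975 m from the base axis. Payload 7.1 kg.
Tool frame: the origin (TCP) lies midway between the tips of the shut fingers; the grasp point (between the pads) lies 19 mm behind it; z points along the fingers, y is the line along which they close (so a half turn about z gives the same grasp; the last joint's range is limited). The gripper opens to 88 mm and grips with 3 to 60 N. Pads are 20 mm wide; open, the fingers measure 115 mm over their backs; the gripper's body (75 mm by 178 mm) begins 61 mm behind the grasp point.
Start: joints at [1.114, 0.423, 1.63, -0, 1.089, -0.019], TCP at [0.265, 0.566, 0.223] pointing down, gripper open.
Joint ranges: [-3, 3], [-0.9, 2.11], [0.09, 2.58], [-1.31, 4.45], [0.11, 2.69], [-2.54, 2.54]. Speed limits (rad/s): [2.39, 2.39, 3.01, 3.14, 3.14, 3.14].

INTERFACE

Orientations are given as a unit quaternion [w, x, y, z].
In Python, from station import move_pose, movel, movej, command_gripper, wait, inverse_kinematics, read_camera, camera_info, MotionError, job_done, get_time, get_joint_pos, get_qvel, get_effort, get_tcp_pos, get_ee_rot, get_ft_force, get_ft_torque, get_grip_width, get_finger_force gives the robot as it stands. Calls block until the motion is done:
- move_pose(position, orientation): joint-space move of the TCP to a pose.
- movel(position, frame=None, v=0.15, until_force=None): straight line of the TCP; frame=None keeps the orientation; v is the mean speed in m/s. With until_force (N) it stops when the force on the tool has changed by that much, and returns True; else False.
- movej(angles): joint-space move.
- command_gripper(opening): opening from 0.0 (shut) to 1.0 (fully open); the grip force is fixed at half the most; returns when the fingers have stopped.
- wait(seconds).
- inverse_kinematics(position, orientation): joint angles nearest the present ones, or None.
- read_camera(name): name is "scene" or "top" or "wrist"; returns the picture (420x560x3 uint8, red, green, blue); there is no depth.
- camera_info(name): a dict with "intrinsics" (3x3 intrinsics, pixels), "T" (4x4, takes a point from camera to world coordinates); the wrist camera has in their place "tool_from_camera" (4x4, takes a point from camera to tool coordinates, whose origin is the TCP and whose axes are the flange's). Camera axes: x right, y up, looking along -z (the intrinsics and any distortion apply to the point x, -y, -z); pixel columns grow to the right and rows downward; lengths in m; the calibration is good to about 2 mm. A picture is of the moment at which its call begins: read the wrist's pose just before it. camera_info takes no time and is no camera call.
A pose or a line that the arm cannot do raises MotionError and nothing moves.
- job_done(): hands the job in; it is judged then, once.
Readings, each from a call of its own:
- get_time(): time.
- get_joint_pos(): joint angles.
- get_qvel(): joint speeds.
- get_effort(): joint torques, N m.
- get_tcp_pos(): TCP position.
- get_ee_rot(): TCP orientation.
- get_ft_force(): force on the tool from outside, world axes, zero at the start.
- get_ft_torque(): the same for the moment, N m.
- get_grip_width(): opening from 0.0 (shut) to 1.0 (fully open).
- get_finger_force(): force on a finger pad.
Only numpy, scipy, OpenCV 4.12 (cv2) and the standard library are available. Lean on these libraries where they do the work, as an engineer would, in place of code of your own. Each camera call takes 0.05 s, during which the arm holds its last target. There are 200 camera calls.

## Working session

There is one attempt and no reset: what is moved stays moved. The work goes in short steps, each a Python script; the robot and the scene stay as the last script left them, time stands still between calls to the robot, and variables do not carry over. Pictures are saved under pics/ and viewed, at most 10 in all, crops included, and the job is handed in when it is done.

```bash
ls; mkdir -p pics
python3 - <<'E'
from station import *
import cv2,numpy as np
np.set_printoptions(precision=4,suppress=True)
for n in("scene","top"):
    cv2.imwrite(f"pics/{n}0.png",read_camera(n)[:,:,::-1]); i=camera_info(n); print(n,{k:v for k,v in i.items()})
print(camera_info("wrist")); print(get_ee_rot(),get_time())
E
```

```text
pics
scene {'intrinsics': array([[504.4492,   0.    , 275.166 ],
       [  0.    , 504.4492, 215.1287],
       [  0.    ,   0.    ,   1.    ]]), 'T': array([[ 0.828 ,  0.2993, -0.4741,  0.1725],
       [-0.5606,  0.4333, -0.7057, -0.8478],
       [-0.0057,  0.8501,  0.5266,  0.5568],
       [ 0.    ,  0.    ,  0.    ,  1.    ]])}
top {'intrinsics': array([[518.3404,   0.    , 278.1908],
       [  0.    , 518.3404, 206.8813],
       [  0.    ,   0.    ,   1.    ]]), 'T': array([[-0.0009,  0.9783, -0.2072,  0.4486],
       [-1.    , -0.0002,  0.0032, -0.1895],
       [ 0.0031,  0.2072,  0.9783,  0.9263],
       [ 0.    ,  0.    ,  0.    ,  1.    ]])}
{'intrinsics': array([[362.049 ,   0.    , 279.4071],
       [  0.    , 362.049 , 212.3154],
       [  0.    ,   0.    ,   1.    ]]), 'tool_from_camera': array([[-0.001 ,  0.9707,  0.2402,  0.0646],
       [ 1.    ,  0.0008,  0.0009,  0.0002],
       [ 0.0007,  0.2402, -0.9707, -0.1612],
       [ 0.    ,  0.    ,  0.    ,  1.    ]])}
[-0.0002  0.2171  0.9761 -0.0007] 0.1
```

View pics/scene0.png

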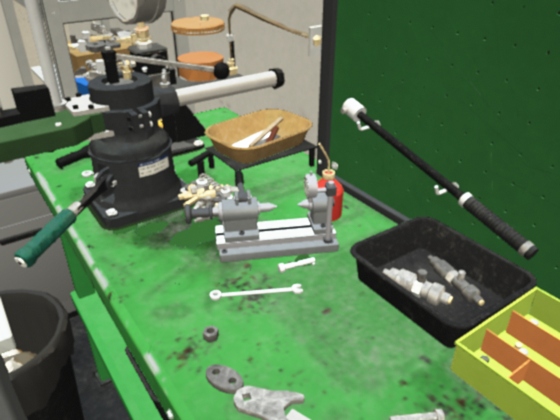

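View pics/top0.png

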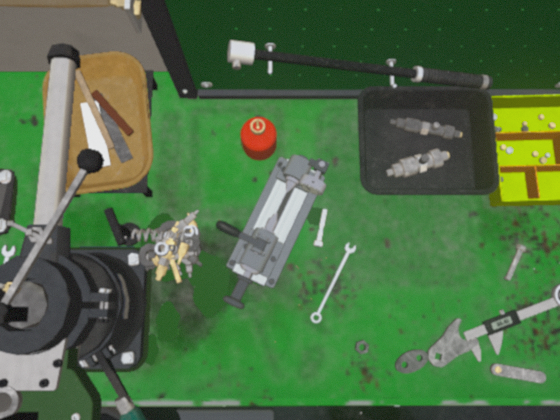

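The top view shows the fixture with the knob at about (236,290), the lever grip at (230,229), the tailstock at (260,238) and the plain head at (305,172). The oil can is at (258,138), the plunger at (320,227) and the spanner at (335,282). I'll enlarge both views to measure.

```bash
cat > h.py <<'E'
from station import *
import cv2,numpy as np
np.set_printoptions(precision=4,suppress=True)
def ray(n,u,v,T=None):
    i=camera_info(n);K=i["intrinsics"];T=i["T"] if T is None else T
    d=np.linalg.inv(K)@[u,v,1];d=T[:3,:3]@(d*[1,-1,-1]);return T[:3,3],d
def atz(n,u,v,z,T=None):
    o,d=ray(n,u,v,T);return o+d*(z-o[2])/d[2]
E
python3 - <<'E'
from h import *
t=cv2.imread("pics/top0.png")[140:320,200:350];s=cv2.imread("pics/scene0.png")[160:280,170:350]
a=cv2.resize(t,None,fx=3.3,fy=3.3,interpolation=cv2.INTER_CUBIC)
cv2.imwrite("pics/t1.png",a)
print(atz("top",236,290,.085),atz("top",229,228,.109),atz("top",290,192,.085),atz("top",258,135,.1))
E
```

```text
[ 0.4905 -0.1244  0.085 ] [ 0.5872 -0.1135  0.109 ] [ 0.6522 -0.212   0.085 ] [ 0.7469 -0.1584  0.1   ]
```

View pics/t1.png

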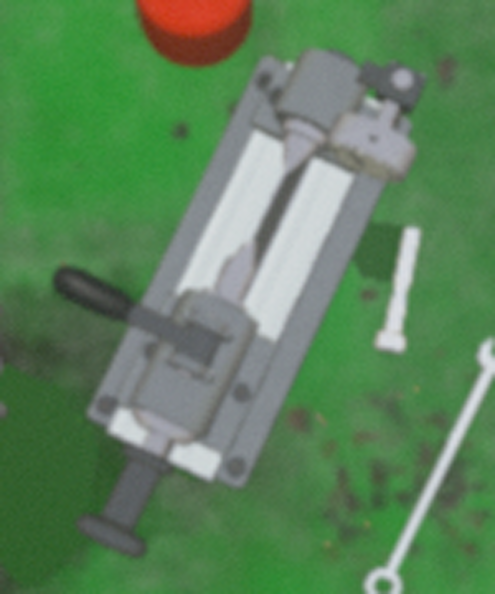

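Run:
```python
from h import *
f=lambda u,v,z:atz("top",u/3.3+200,v/3.3+140,z)
kw,fl,sh,qt,ht=[f(*p,.085) for p in((130,497),(112,535),(147,460),(238,270),(290,165))]
g,pv,ge,gi=[f(*p,.109) for p in((93,291),(205,343),(58,276),(130,311))]
print(kw,fl,sh,qt,ht);print(g,pv,ge,gi)
y=ht-kw;y/=np.linalg.norm(y);print(y,np.degrees(np.arctan2(y[1],y[0])))
y=qt-kw;y/=np.linalg.norm(y);print(y)
x=pv-g;print(x,np.linalg.norm(x),np.degrees(np.arctan2(x[1],x[0])))
# project base corners
for c in((85,412),(245,487),(415,165),(260,57)): print(f(*c,.02))
```

```text
[ 0.4895 -0.1299  0.085 ] [ 0.4713 -0.1214  0.085 ] [ 0.5074 -0.1379  0.085 ] [ 0.6016 -0.1822  0.085 ] [ 0.6556 -0.2084  0.085 ]
[ 0.5869 -0.1122  0.109 ] [ 0.5615 -0.1666  0.109 ] [ 0.5943 -0.0951  0.109 ] [ 0.5771 -0.1303  0.109 ]
[ 0.904  -0.4276  0.    ] -25.31436153878995
[ 0.9061 -0.423   0.    ]
[-0.0254 -0.0544  0.    ] 0.05998096878358732 -115.02167326728173
[ 0.5371 -0.1008  0.02  ]
[ 0.4978 -0.1855  0.02  ]
[ 0.6716 -0.2781  0.02  ]
[ 0.733  -0.1936  0.02  ]
```

```bash
cat >> h.py <<'E'
Y=np.array([.9055,-.4244,0]);X=np.array([Y[1],-Y[0],0])
from scipy.spatial.transform import Rotation as Ro
def down(y):  # tool down with tool y axis along y
    z=np.array([0,0,-1.]);R=np.c_[np.cross(y,z),y,z];q=Ro.from_matrix(R).as_quat();return q[[3,0,1,2]]
PV=np.array([.5617,-.1642,.109]);KW=np.array([.4895,-.1299,.085])
E
python3 - <<'E'
from h import *
for p in([.265,.566,.70],[.22,.47,.7]):
    print(inverse_kinematics(p,get_ee_rot()))
g=PV-.058*X
for s in(1,-1): print("lever",s,inverse_kinematics(g-[0,0,.019],down(s*Y)))
for s in(1,-1): print("knob",s,inverse_kinematics(KW-[0,0,.019],down(s*X)),"toolx",np.cross(s*X,[0,0,-1]))
E
```

```text
[ 1.1139  0.2883  0.7977 -0.      2.0569 -0.0191]
[ 1.1101  0.0843  1.0471 -0.      2.0116 -0.0229]
lever 1 [-0.2082  0.5589  1.7717 -0.      0.811   0.2301]
lever -1 None
knob 1 [-0.2829  0.5009  1.9811 -0.      0.6596  1.7262] toolx [ 0.9055 -0.4244  0.    ]
knob -1 [-0.2829  0.5009  1.9811 -0.      0.6596 -1.4154] toolx [-0.9055  0.4244  0.    ]
```

Run:
```python
from h import *
movel([.22,.47,.70],v=.4); print(get_time())
g=PV-.058*X
q=inverse_kinematics(g+[0,0,.59],down(Y)); print(q)
movej(q); print(get_time(),get_tcp_pos())
movel(g+[0,0,.11],v=.35); print(get_time(),get_tcp_pos(),get_ft_force())
np.save("p1.npy",np.r_[get_tcp_pos(),get_ee_rot()])
cv2.imwrite("pics/w1.png",read_camera("wrist")[:,:,::-1])
```

```text
1.475
[-0.2082  0.2303  0.8759 -0.      2.0354  0.2301]
3.9167 [ 0.5864 -0.1108  0.6991]
5.4417 [ 0.5873 -0.1117  0.2205] [-0.5457  0.0405  0.2535]
```

View pics/w1.png

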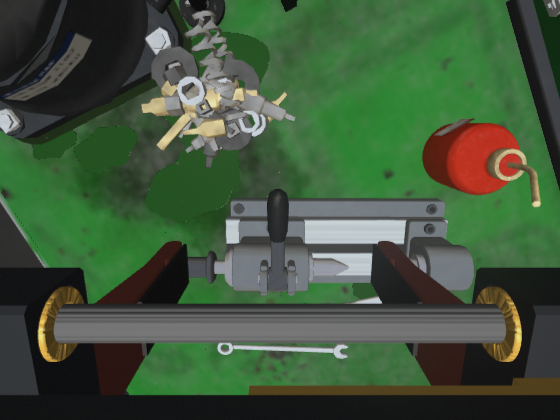

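The wrist view shows the grip running from (278,190) to (278,238), the hinge pin near (278,268), and the knob at left (200,268). The line of centres lies along row 268, so the alignment looks good.

```bash
cat >> h.py <<'E'
def wT(p):
    T=np.eye(4);T[:3,:3]=Ro.from_quat(p[[4,5,6,3]]).as_matrix();T[:3,3]=p[:3];return T@camera_info("wrist")["tool_from_camera"]
E
python3 - <<'E'
from h import *
T=wT(np.load("p1.npy"))
f=lambda u,v,z:atz("wrist",u,v,z,T)
loc=lambda p:(np.round([(p-PV)@X,(p-PV)@Y],4))
for n,u,v,z in(("gripend",278,189,.109),("inner",278,240,.109),("pin",278,268,.12),("cl_left",210,268,.085),("tip",348,268,.085),("rear",227,268,.085),("barrelL",230,268,.085)):
    p=f(u,v,z);print(n,p,loc(p))
E
```

```text
gripend [ 0.5938 -0.0971  0.109 ] [-0.0744  0.0006]
inner [ 0.5764 -0.1341  0.109 ] [-0.0335  0.0005]
pin [ 0.5683 -0.1514  0.12  ] [-0.0144  0.0005]
cl_left [ 0.5081 -0.1391  0.085 ] [ 0.0001 -0.0592]
tip [ 0.6176 -0.1908  0.085 ] [0.0003 0.0619]
rear [ 0.5215 -0.1455  0.085 ] [ 0.0001 -0.0443]
barrelL [ 0.5239 -0.1466  0.085 ] [ 0.0001 -0.0417]
```

Run:
```python
from h import *
r=.057; off=np.array([0,0,-.019])
pt=lambda a:PV-r*np.cos(a)*X+np.array([0,0,r*np.sin(a)])+off
print(movel(pt(0),v=.12,until_force=10),get_tcp_pos(),get_time())
command_gripper(0); print("w",get_grip_width()*88,get_finger_force(),get_ft_force())
for a in np.linspace(.25,1.75,7):
    movel(pt(a),v=.08); print(round(a,2),get_ft_force(),get_grip_width()*88,get_time())
cv2.imwrite("pics/s2.png",cv2.resize(read_camera("scene")[120:290,130:370,::-1],None,fx=3,fy=3,interpolation=cv2.INTER_CUBIC))
```

```text
False [ 0.5863 -0.1132  0.0904] 6.7167
w 15.295480810184257 30.000021681189537 [-0.6745  0.4916  0.8636]
0.25 [-2.1848 -8.3059 -5.2704] 14.837905570775682 8.1583
0.5 [ -2.6546 -12.6177  -7.7302] 15.018595229797725 8.4833
0.75 [ -0.1923 -12.8645 -13.3852] 15.031883071721666 8.8083
1.0 [  0.5638 -11.3606 -16.6847] 15.06376315529596 9.1333
1.25 [  2.5518  -8.7359 -18.5873] 15.23346399012908 9.4583
1.5 [  4.7198  -2.9094 -19.6552] 15.028216831775115 9.7833
1.75 [  3.6966   0.4711 -19.1204] 15.175692249145879 10.1083
```

View pics/s2.png

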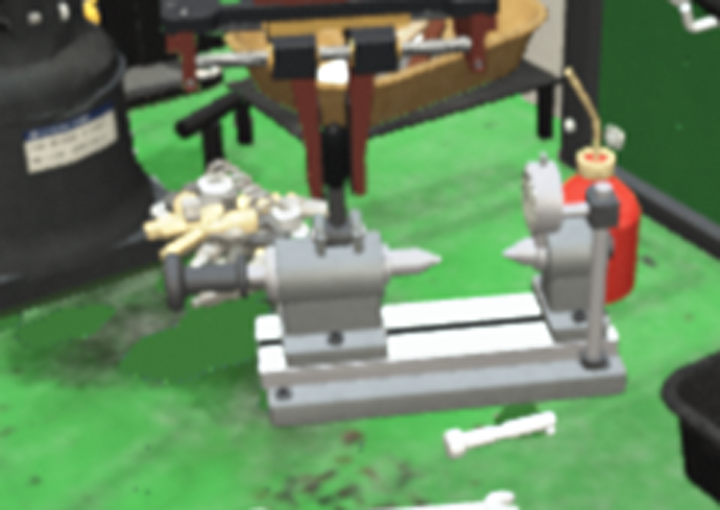

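The scene view shows the lever upright between the fingers, with the quill still home. I'll release it and move over the knob.

Run:
```python
from h import *
command_gripper(1.0); p=get_tcp_pos(); p[2]=.27; movel(p,v=.25)
K=PV-.078*Y; K[2]=.085
move_pose(K+[0,0,.15],down(X)); print(get_time(),get_tcp_pos(),get_joint_pos())
np.save("p2.npy",np.r_[get_tcp_pos(),get_ee_rot()])
cv2.imwrite("pics/w2.png",read_camera("wrist")[:,:,::-1])
```

```text
13.425 [ 0.4909 -0.1311  0.2343] [-0.2843  0.237   1.8737 -0.      1.032   1.7239]
```

View pics/w2.png

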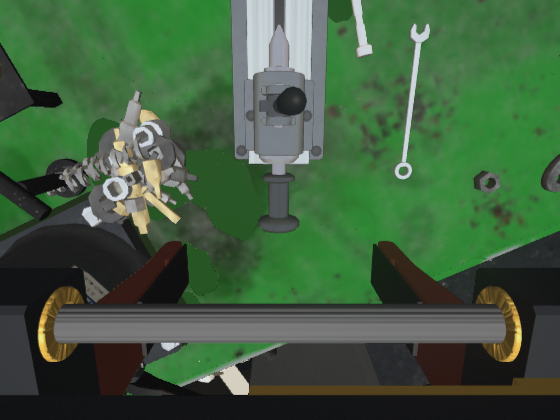

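The wrist view shows the lever leaning over (grip end at (291,100)). The knob shoulder is at (278,178), the waist spans about rows 182–214, the flange starts at about row 214, and the gland face is at about row 164.

Run:
```python
from h import *
T=wT(np.load("p2.npy"))
for n,u,v,z in(("sh inner edge top",278,183,.094),("sh front top",278,174,.099),("fl top inner",278,213,.1035),("fl outer top",278,218,.1035),("fl outer axis",278,231,.0665),("waist",278,198,.094),("rod/gland",278,164,.091),("fl left",258,222,.085),("fl right",299,222,.085)):
    p=atz("wrist",u,v,z,T);print(n,p,np.round([(p-PV)@X,(p-PV)@Y],4))
```

```text
sh inner edge top [ 0.5062 -0.137   0.094 ] [-0.0011 -0.0618]
sh front top [ 0.5137 -0.1405  0.099 ] [-0.0011 -0.0536]
fl top inner [ 0.4848 -0.1269  0.1035] [-0.0011 -0.0855]
fl outer top [ 0.4809 -0.1251  0.1035] [-0.0011 -0.0898]
fl outer axis [ 0.4605 -0.1154  0.0665] [-0.0012 -0.1123]
waist [ 0.4945 -0.1315  0.094 ] [-0.0011 -0.0747]
rod/gland [ 0.5203 -0.1436  0.091 ] [-0.0011 -0.0462]
fl left [ 0.4807 -0.1053  0.085 ] [-0.019  -0.0983]
fl right [ 0.4652 -0.1383  0.085 ] [ 0.0175 -0.0984]
```

Run:
```python
from h import *
K=PV-.077*Y-.0008*X; K[2]=.085-.019
print(movel(K,v=.15,until_force=8),get_tcp_pos())
command_gripper(0); p0=get_tcp_pos(); print("w",get_grip_width()*88,get_finger_force(),get_ft_force(),p0)
np.save("k0.npy",p0)
for d in(.01,.02,.033):
    movel(p0-d*Y,v=.03); t=get_tcp_pos(); f=get_ft_force(); print(d,(p0-t)@Y,f@Y,f,get_grip_width()*88)
wait(.3); print((p0-get_tcp_pos())@Y,get_ft_force()@Y,get_time())
np.save("p3.npy",np.r_[get_tcp_pos(),get_ee_rot()])
im=read_camera("wrist")[:,:,::-1]; cv2.imwrite("pics/w3f.png",im)
cv2.imwrite("pics/w3.png",cv2.resize(im[60:300,200:360],None,fx=2.5,fy=2.5,interpolation=cv2.INTER_CUBIC))
```

```text
False [ 0.4929 -0.131   0.0667]
w 17.226227692721196 29.99944031238556 [ 0.2141  3.1356 -0.7999] [ 0.4924 -0.1306  0.066 ]
0.01 0.008223469181850778 5.154178524328057 [ 4.575  -2.3833 -7.0593] 17.147839084606677
0.02 0.017469771512449245 7.614011786057833 [  6.7542  -3.5299 -10.0051] 17.004879196151943
0.033 0.029461388821421557 11.796729831392907 [ 10.7149  -4.9349 -13.5199] 17.32347442568736
0.029375529977468656 11.847979858499157 17.6833
```

View pics/w3.png

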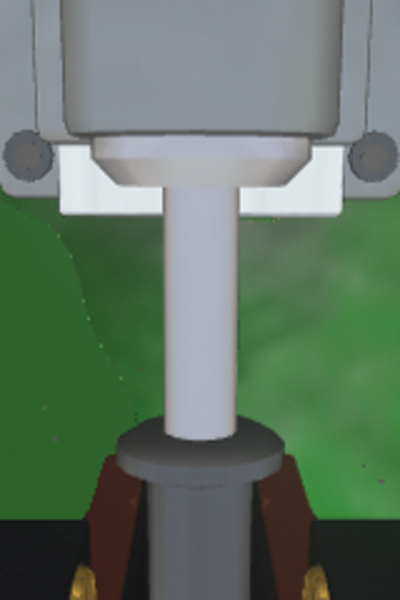

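The wrist view shows a clean rod between the gland (crop row 185) and the shoulder, with no groove yet. That fits the measured draw of 29.4 mm. I'll continue with feedback.

Run:
```python
from h import *
p0=np.load("k0.npy"); d=.033
for k in range(5):
    e=.0348-(p0-get_tcp_pos())@Y
    if e<.0003: break
    d+=e; movel(p0-d*Y,v=.02); wait(.2); print(d,(p0-get_tcp_pos())@Y,get_ft_force()@Y)
print(get_time(),get_grip_width()*88,get_qvel())
im=read_camera("wrist")[:,:,::-1]; np.save("d.npy",d)
cv2.imwrite("pics/w4.png",cv2.resize(im[110:250,200:360],None,fx=4,fy=4,interpolation=cv2.INTER_CUBIC))
```

```text
0.03841998577996496 0.034347369261386027 12.643572312399893
0.03887261651857893 0.034543914441363184 13.751594850296582
18.8083 17.400621362079605 [ 0.002   0.0008  0.0019 -0.0001 -0.0013 -0.0005]
```

View pics/w4.png

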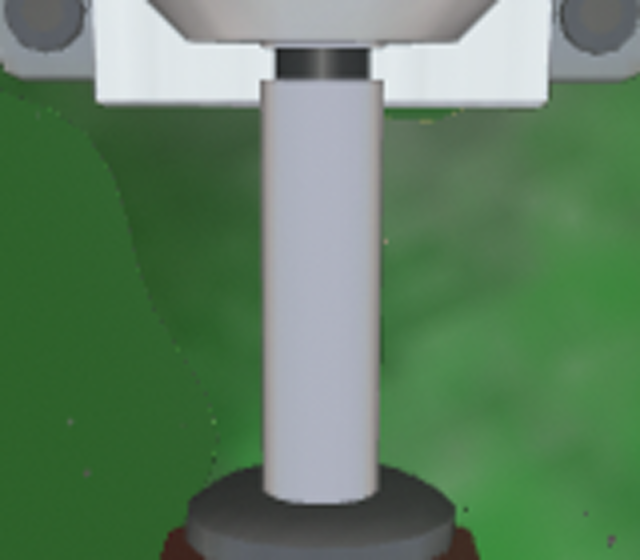

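The whole groove is visible (rows 48–80) with about 0.6 mm of bright rod between it and the gland, so the draw is about 34.6 mm. I'll trim a fraction towards 35, check that it stands still, and hand in.

Run:
```python
from h import *
p0=np.load("k0.npy"); d=float(np.load("d.npy"))+.0005
movel(p0-d*Y,v=.02)
for k in range(3): wait(.5); print((p0-get_tcp_pos())@Y,get_ft_force()@Y,get_grip_width()*88,get_finger_force())
im=cv2.cvtColor(read_camera("wrist"),cv2.COLOR_RGB2GRAY); col=im[110:140,278:283].mean(1); print(col.round()) ;
```

```text
0.03487920427437236 14.605776262716297 17.307439607779184 29.997969567775726
0.034854609419708624 13.208746142845337 17.60249886554869 29.99802678823471
0.034872074680455195 14.265403632137737 17.222549795730224 29.997897148132324
[179. 180. 179. 179. 178. 178. 178. 178. 174. 161. 180. 169.  96.  96.
  96.  96.  96.  96.  96. 111. 162. 180. 180. 180. 180. 180. 180. 180.
 180. 179.]
```

```bash
python3 -c "from station import *; print(job_done(),get_time())"
```

```text
the job is handed in; nothing more can be done
the job is handed in; nothing more can be done
```

The job is handed in: the lever is thrown past upright, and the fingers hold the knob still with the quill drawn about 34.9 mm, the groove just clear of the rear face. The plunger, spanner and oil can were not touched.

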